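# Bed a blank down on its parallels in the engraver's vise

### The arm

A 6-joint arm with a two-finger parallel gripper is mounted at the origin on a cart in front of the work surface, level with it; the furniture and walls round the work are solid. World frame = base frame: x ahead of the robot, y to its left, z up, the work surface at z = 0. Lengths are in m, angles in degrees, forces in N, time in s.
With the tool pointing down it reaches from about 0.375 to 0.9 m from the base axis. Payload 3.1 kg.
Tool frame: the origin (TCP) lies at the very end of the fingers, on their centre line; the grasp point (between the pads) lies bot.grip_point_offset behind it (bot.grip_point_offset is the distance from the TCP to the grasp point, in m); z points along the fingers, y is the line along which they close (so a half turn about z gives the same grasp; the last joint's range is limited). The gripper opens to 87 mm and grips with 3 to 60 N. Pads are 19 mm wide; open, the fingers measure 117 mm over their backs; the gripper's body (75 mm by 190 mm) begins 51 mm behind the grasp point.
Start: joints at [-80.644, 30.224, 82.088, -0, 67.689, -10.227], TCP at [0.21, -0.589, 0.223] pointing down, gripper open.
Joint ranges: [-176.69, 176.69], [-43.24, 126.21], [12.49, 139.97], [-82, 262], [0, 151.66], [-163.58, 163.58]. Speed limits (degrees/s): [159.86, 159.86, 180, 180, 180, 180].

### API

Orientations are given as a 3x3 rotation matrix whose columns are the frame's x, y, z axes.
In Python, from rig import bot, viewer, ticket gives the robot as it stands.
- The arm moves only by the tool servo_tool, never from a script. Its argument "targets" is a list of rows, each an object with "offset": the shift along the tool's x, y, z in m, a list of three; "dr": the turn, a rotation vector about the tool's x, y, z in degrees, a list of three. In form: [{"offset": [x, y, z], "dr": [ax, ay, az]}, ...]. A call has 1 to 20 rows; each row is the pose to reach, as a shift and turn from the pose commanded when the call began, along the tool's axes at that moment; what a row does not reach only later rows make up. A row lasts 1/12 s, in which the tool goes at most 41.7 mm and 7.16 degrees, less where a joint would pass 70% of its speed; a pose out of reach is approached as far as the arm can. A call with a gripper value outside its range is refused whole. "gripper" is the gripper command: -1 is fully open, 1 is shut, values between are in proportion, set as the call begins (left out, the last holds). The fingers move at their own pace and stop on an object; the grip force is fixed at half the most. Time passes only in rows, so rows that repeat a pose let the fingers close. It gives the time, the measured TCP pose, the force, the opening and the grip force at its end, in the units of the state.
- bot.read_state(): the state, without advancing time (a new reading comes with each control period).
- viewer.capture(name): name is "side" or "top"; returns a dict with "color" (384x512x3 uint8, red, green, blue), "camera_matrix" (3x3 intrinsics, pixels), "k1" (the pictures are not rectified: a ray, as slopes to the right and down, at radius r is drawn at 1 + k1 r^2 times it, then the intrinsics apply), "R" (3x3) and "t" (3): a world point X has camera coordinates R X + t. Camera axes: x right, y down, z forward; pixel columns grow to the right and rows downward; lengths in m; the calibration is good to about 2 mm. A picture is of the moment at which its call begins. There is no depth.
- ticket.hand_in(): hands the job in; it is judged then, once.
The state is a dict: "time_s": time; "joint_positions": joint angles; "qvel": joint speeds; "tau": joint torques, N m; "position": TCP position; "tcp_rot": TCP orientation; "force": force on the tool from outside, world axes, zero at the start; "moment": the same for the moment, N m; "opening": opening from 0.0 (shut) to 1.0 (fully open); "grasp_force": force on a finger pad.
Only numpy, scipy, OpenCV 4.12 (cv2) and the standard library are available. Lean on these libraries where they do the work, as an engineer would, in place of code of your own. Each camera call takes 0.05 s, during which the arm holds its last target. There are 200 camera calls.

### The job

The brass blank on its wooden backing in the small engraver's vise stands too high and askew above its two steel strips. Push both strips in under it until each one meets the stop rib in the middle, then press or tap the blank down until it sits firmly on both strips and neither can slide any more. Work gently, never with more than 35 newtons, and leave the other things on the table where they are.

Things in the scene. Friction and masses are not known exactly. Their poses are not given: they have to be found in the camera images.
- vise: Small grey vise bolted to the table. Origin: centre of the underside of its dark base plate (100 x 216 along y x 12 mm high; bolt heads 4 mm high at x +-38, y +-94 mm); z up, y along the jaws, -x towards its screw and tommy bar, which end 86 mm from the origin. The jaws are 80 mm long along y, 31 mm apart (x -15.5 to +15.5 mm), their tops 44 mm above the table.
- stop_rib (a point): Centre of the top of the stop rib that crosses the base plate under the middle of the blank: 12 mm wide (y -6 to +6 mm of the vise), 8 mm high above the plate, hidden from above by the blank. Strips are home when their inner ends touch it. Axes as the vise's.
- blank: Brass blank 30.5 (x) x 100 (y, along the jaws) x 22 mm on a wooden backing 3 to 10 mm thick (it differs each time and is not measured), 0.75 kg in all, gripped in the jaws. Origin: centre line, 32 mm below its upper face; z up, y as the vise's. It only slides up and down and tilts about its x axis, and stays where it is left. It starts 4 to 14 mm above its seat, tilted up to 0.06 rad.
- blank_top (a point): Centre of the blank's upper face, axes as the blank's; at the start 60 to 63 mm above the table, seated 49 to 56 mm, by its backing (the jaws' tops lie at 44 mm). All the 30 x 100 mm face may be pressed; good: 35 mm from its centre along y, over the strips. The jaws' friction gives way at 1 to 8 N of push, by place, with little change as it moves; seated, the push meets a hard stop and rises at once.
- strip_left_mid (a point): Centre (half-way up) of the loose steel strip at the vise's +y end: 24 (x) x 70 (y) x 12 mm high, 0.12 kg, flat on the base plate, inner end between the jaws, outer end (dark spot on top) sticking out; y along it, z up. It starts 10 to 25 mm out. Home: centre 41 mm and outer end 76 mm from the vise's middle along +y. Push on its outer end, 12 to 24 mm above the table.
- strip_right_mid (a point): Centre (half-way up) of the like strip at the vise's -y end, 24 x 70 x 12 mm. Home: its inner end touches the rib, its centre 41 mm and its outer end 76 mm from the vise's middle along -y.
- eraser: White rubber in a sleeve, 20x43x12 mm, lying in front of the vise; origin: centre of its underside. Leave alone.
- sharpener: Grey wedge pencil sharpener, 15x26x12 mm, lying in front of the vise; origin: centre of its underside. Leave alone.
- pencil_stub: Short pencil, 7x74x7 mm, lying in front of the vise; origin: centre of its underside. Leave alone.
- ink_pot: Blue pot with a yellow rim, 61 mm across, 40 mm high, standing to the right of the vise; origin: centre of its underside. Leave alone.
- lead_box: Flat black box, 50x74x16 mm, to the right of the vise; origin: centre of its underside. Leave alone.

How it is judged (in metres and radians):
On the way, in this order (a step that is already met when the one before it is completed fails the run):
1. both strips pushed in to the rib (within 3 mm) (y of strip_left_mid in the frame of vise below 0.044 m and y of strip_right_mid in the frame of vise above -0.044 m), for 0.2 s.
2. the blank bears on both strips (over 0.2 N on each) (all of step 1 and contact force between blank and strip_left above 0.2 N and contact force between blank and strip_right above 0.2 N), for 0.2 s.
At the end, for the whole second after the job is handed in: Both strips lie at the rib (centre within 3 mm of home along the vise), at rest, and the released blank bears on each of them with over 0.2 N, so that neither slides (all of step 2 and linear speed of each of strip_left, strip_right below 0.01 m/s); the robot touches nothing.
It fails at once if the fingers push on the vise, the blank or a strip with more than 35 N (contact force between the fingers and vise above 35 N or contact force between the fingers and blank above 35 N or contact force between the fingers and strip_left above 35 N or contact force between the fingers and strip_right above 35 N).
It fails at once if a bystander is moved more than 20 mm (distance of any of eraser, sharpener, pencil_stub, ink_pot, lead_box from where it was at the start of the episode above 0.02 m).
It also fails if it takes over 72 s, if anything falls off the work surface, if the arm or the gripper's body presses on something with over 40 N, if the wrist force passes 120 N, or if a joint passes its speed limit or range.

## Working session

There is one attempt and no reset: what is moved stays moved. The work goes in short steps, Python scripts to look and compute and a tool call to move; the robot and the scene stay as the last step left them, time stands still between calls to the robot, and variables do not carry over. Pictures are saved under pics/ and viewed, at most 10 in all, crops included, and the job is handed in when it is done.

Besides the shell and the picture viewer there is one more tool, called after "Call:" by a JSON object that holds its "op" and its "data", one argument or row to a line. servo_tool: Moves the arm, as the interface text tells. Its arguments: {"type":"object","properties":{"targets":{"type":"array"},"gripper":{"type":"number"}},"required":["targets"]}

```bash
mkdir -p pics; cat > h.py <<'E'
import numpy as np, cv2
from rig import bot, viewer, ticket
def shot(n,f):
    c=viewer.capture(n); cv2.imwrite(f'pics/{f}.png',c['color'][:,:,::-1]); np.savez(f'pics/{f}.npz',**{k:c[k] for k in('camera_matrix','k1','R','t')}); return c
def world(f,px,z):
    c=np.load(f'pics/{f}.npz'); K=c['camera_matrix']; k=float(c['k1']); out=[]
    for u,v in px:
        d=np.array([(u-K[0,2])/K[0,0],(v-K[1,2])/K[1,1]]); s=d.copy()
        for _ in range(20): s=d/(1+k*(s@s))
        R=c['R']; r=R.T@np.r_[s,1]; o=-R.T@c['t']; out.append(o+r*(z-o[2])/r[2])
    return np.array(out)
def proj(f,P):
    c=np.load(f'pics/{f}.npz'); K=c['camera_matrix']; q=np.asarray(P)@c['R'].T+c['t']; s=q[:,:2]/q[:,2:]; s=s*(1+float(c['k1'])*(s**2).sum(1,keepdims=True)); return s*[K[0,0],K[1,1]]+K[:2,2]
E
python3 - <<'E'
from h import *
for n in('top','side'):
    c=shot(n,n+'0'); print(n,-c['R'].T@c['t'],c['R'][2],c['camera_matrix'][0,0])
s=bot.read_state(); print(s['tcp_rot'],s['position'],s['force'],bot.grip_point_offset)
E
```

```text
top [ 0.40237344 -0.21932079  1.05551571] [ 0.08929018  0.00823326 -0.99597162] 428.08193629596224
side [-2.71069859e-06  6.35511847e-01  6.45047429e-01] [ 0.42193161 -0.73534694 -0.53031933] 424.0666285373082
[[ 9.42154669e-01  3.35178295e-01 -3.01137837e-04]
 [ 3.35178234e-01 -9.42152764e-01  1.92884550e-03]
 [ 3.62789298e-04 -1.91820564e-03 -9.99998094e-01]] [ 0.20940941 -0.58819144  0.22166672] [ 0.44973869 -0.31160848  0.13457606] 0.0187
```

View pics/top0.png

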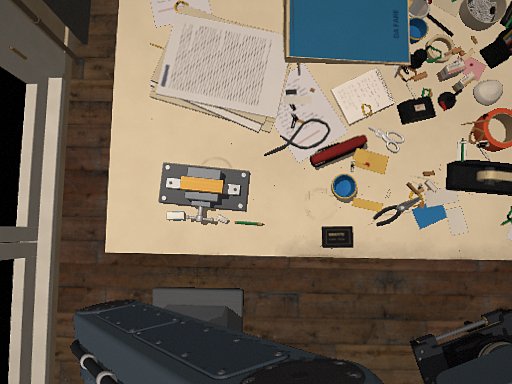

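View pics/side0.png

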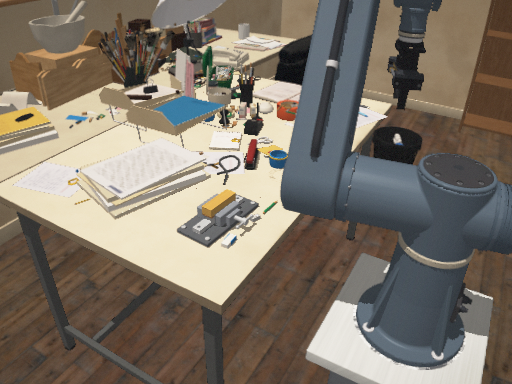

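The top view shows the vise around px (206,187) with +y to the left; the strips stick out at (174,184) and (236,189). I'll zoom in.

```bash
python3 - <<'E'
import cv2
a=cv2.imread('pics/top0.png')[150:235,150:275]; b=cv2.imread('pics/side0.png')[180:255,170:285]
cv2.imwrite('pics/c1.png',cv2.resize(a,None,fx=6,fy=6,interpolation=cv2.INTER_CUBIC))
cv2.imwrite('pics/c2.png',cv2.resize(b,None,fx=6,fy=6,interpolation=cv2.INTER_CUBIC))
E
```

```text
(no output)
```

View pics/c1.png

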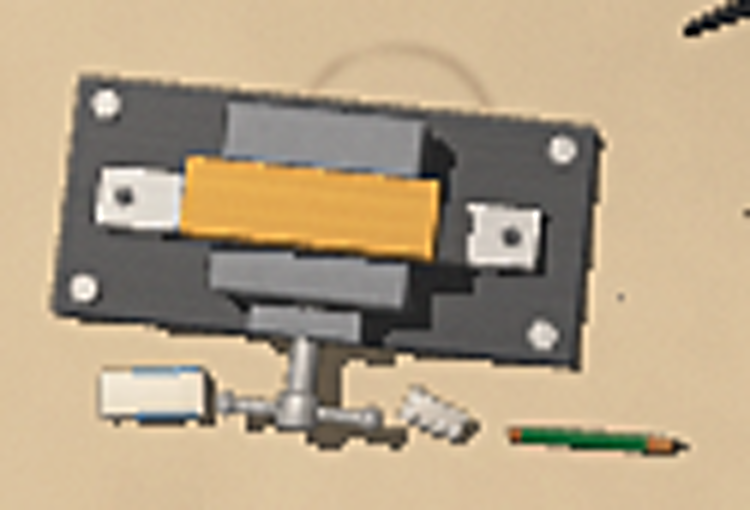

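View pics/c2.png

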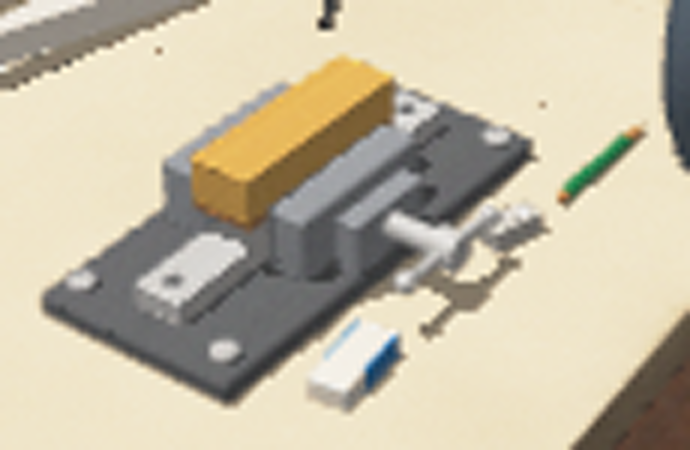

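The crops show, in 6x coordinates, bolt heads at (106,103), (563,150), (543,334) and (84,288). The left strip's outer edge is at (98,196), the right strip's at (541,238), and the blank's top is (188,157)-(440,180)-(435,260)-(181,235).

```bash
python3 - <<'E'
from h import *
f=lambda p:(np.array(p)+.5)/6-.5+150
b=world('top0',f([(106,103),(563,150),(543,334),(84,288)]),.016)
k=world('top0',f([(82,76),(600,130),(580,368),(52,312)]),.012)
o=(b.mean(0)+k.mean(0))/2; 
y=(b[0]-b[1]+b[3]-b[2])[:2]; y/=np.linalg.norm(y); x=np.array([y[1],-y[0]])
print('o',b.mean(0),k.mean(0),'y',y,'yaw',np.degrees(np.arctan2(-y[0],y[1])))
V=lambda P:np.c_[(P-o)[:,:2]@x,(P-o)[:,:2]@y]
print(V(b),V(k))
print('strips',V(world('top0',f([(98,196),(541,238)]),.024)))
print('blank',V(world('top0',f([(188,157),(440,180),(435,260),(181,235)]),.061)))
R=bot.read_state()['tcp_rot']; print('tool x yaw',np.degrees(np.arctan2(R[1,0],R[0,0])))
# side check bolts
g=lambda p:(np.array(p)+.5)/6-.5+[170,180]
print(V(world('side0',g([(81,281),(225,350),(497,136)]),.016)))
E
```

```text
o [ 0.507303   -0.09323278  0.016     ] [ 0.50670012 -0.0945378   0.012     ] y [0.08181638 0.99664742] yaw -4.69297917516713
[[ 0.0384633   0.09489027]
 [ 0.03802866 -0.09359286]
 [-0.03753456 -0.09332073]
 [-0.0379692   0.09472326]] [[ 0.04913445  0.10702447]
 [ 0.048285   -0.10766688]
 [-0.04954619 -0.10956965]
 [-0.04886144  0.10751212]]
strips [[-0.00067971  0.09179198]
 [ 0.00052266 -0.08877965]]
blank [[ 0.01477905  0.05035228]
 [ 0.01573644 -0.04880758]
 [-0.01559868 -0.05025567]
 [-0.01593934  0.04948976]]
tool x yaw 19.583377941701784
[[ 0.03649754  0.09816358]
 [-0.0394358   0.09752318]
 [-0.03902978 -0.08984994]]
```

```bash
cat >> h.py <<'E'
from scipy.spatial.transform import Rotation as Ro
O=np.array([.507,-.094,0]); YA=-4.7
W=Ro.from_euler('z',YA,degrees=True).as_matrix()
T=W@np.array([[0,1,0],[1,0,0],[0,0,-1.]])  # tool x = vise y, tool y = vise x
def goto(v):
    s=bot.read_state(); R=np.array(s['tcp_rot']); p=np.array(s['position'])
    print('t',round(s['time_s'],2),'vise',(W.T@(p-O)).round(4),'F',np.round(W.T@s['force'],1),'off',(R.T@(O+W@np.array(v)-p)).round(4),'dr',np.degrees(Ro.from_matrix(R.T@T).as_rotvec()).round(2))
E
python3 -c "
from h import *
goto([0,-.125,.2])"
```

```text
t 0.1 vise [-0.2561 -0.5169  0.2217] F [ 0.5 -0.3  0.1] off [ 0.3946 -0.2519  0.0223] dr [ -0.09  -0.08 -65.72]
```

Call:
{"op": "servo_tool", "data": {
  "targets": [
    {"offset": [0.02,-0.0125,0],"dr": [0,0,-4]},
    {"offset": [0.05,-0.031,0],"dr": [0,0,-9]},
    {"offset": [0.08,-0.05,0],"dr": [0,0,-14]},
    {"offset": [0.11,-0.07,0],"dr": [0,0,-19]},
    {"offset": [0.14,-0.09,0],"dr": [0,0,-24]},
    {"offset": [0.17,-0.109,0],"dr": [0,0,-29]},
    {"offset": [0.2,-0.128,0],"dr": [0,0,-34]},
    {"offset": [0.23,-0.147,0],"dr": [0,0,-39]},
    {"offset": [0.26,-0.166,0],"dr": [0,0,-44]},
    {"offset": [0.29,-0.185,0],"dr": [0,0,-49]},
    {"offset": [0.32,-0.204,0.01],"dr": [0,0,-54]},
    {"offset": [0.35,-0.223,0.02],"dr": [0,0,-59]},
    {"offset": [0.38,-0.242,0.022],"dr": [0,0,-64]},
    {"offset": [0.395,-0.252,0.022],"dr": [0,0,-65.7]},
    {"offset": [0.395,-0.252,0.022],"dr": [0,0,-65.7]},
    {"offset": [0.395,-0.252,0.022],"dr": [0,0,-65.7]}
  ],
  "gripper": 1
}}

```text
time_s: 1.43
position: [0.4973, -0.2181, 0.2002]
tcp_rot: [[0.08, 0.997, -0.001], [0.997, -0.08, 0.0], [0.0, -0.001, -1.0]]
force: [-0.4, -0.6, -0.2]
opening: 0.009
grasp_force: 0.0
```

```bash
python3 -c "
from h import *
goto([0,-.125,.018])"
```

```text
t 1.43 vise [ 0.0005 -0.1244  0.2002] F [-0.3 -0.6 -0.2] off [-0.0006 -0.0004  0.1822] dr [-0.06 -0.    0.11]
```

Call:
{"op": "servo_tool", "data": {
  "targets": [
    {"offset": [0,0,0.02]},
    {"offset": [0,0,0.05]},
    {"offset": [0,0,0.08]},
    {"offset": [0,0,0.11]},
    {"offset": [0,0,0.14]},
    {"offset": [0,0,0.16]},
    {"offset": [0,0,0.175]},
    {"offset": [0,0,0.182]},
    {"offset": [0,0,0.182]},
    {"offset": [0,0,0.182]}
  ]
}}

```text
$.targets[0]: bad value
```

```bash
python3 - <<'E'
from h import *
goto([0,-.0865,.018])
a=shot('top','top1')['color'][150:235,150:275]; b=shot('side','side1')['color'][170:255,170:285]
r=lambda q:cv2.resize(q[:,:,::-1],(400,300),interpolation=cv2.INTER_CUBIC)
cv2.imwrite('pics/c3.png',np.hstack([r(a),r(b)]))
E
```

```text
t 1.43 vise [ 0.0005 -0.1244  0.2002] F [-0.3 -0.6 -0.2] off [ 0.0379 -0.0003  0.1822] dr [-0.06 -0.    0.11]
```

View pics/c3.png

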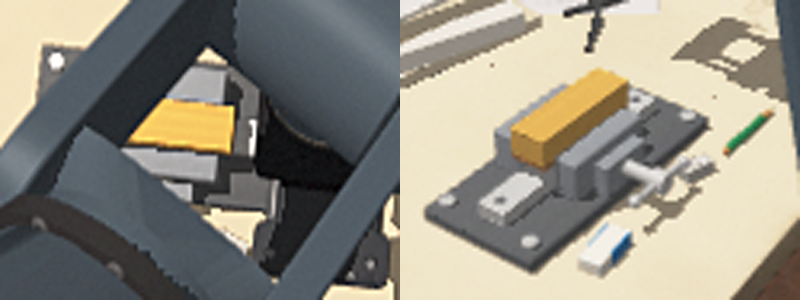

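The move was refused because `dr` is required. The pictures show the scene unchanged, with the arm hiding the top view; the side view is clear. I'll resend the move with `dr`.

Call:
{"op": "servo_tool", "data": {
  "targets": [
    {"offset": [0,0,0.02],"dr": [0,0,0]},
    {"offset": [0,0,0.05],"dr": [0,0,0]},
    {"offset": [0,0,0.08],"dr": [0,0,0]},
    {"offset": [0,0,0.11],"dr": [0,0,0]},
    {"offset": [0,0,0.14],"dr": [0,0,0]},
    {"offset": [0,0,0.16],"dr": [0,0,0]},
    {"offset": [0,0,0.175],"dr": [0,0,0]},
    {"offset": [0,0,0.182],"dr": [0,0,0]},
    {"offset": [0,0,0.182],"dr": [0,0,0]},
    {"offset": [0,0,0.182],"dr": [0,0,0]}
  ]
}}

```text
time_s: 2.37
position: [0.4971, -0.22, 0.0188]
tcp_rot: [[0.084, 0.996, 0.0], [0.996, -0.084, -0.0], [-0.0, 0.0, -1.0]]
force: [0.7, 0.0, -0.2]
opening: 0.003
grasp_force: 0.0
```

```bash
python3 -c "
from h import *
goto([0,-.0855,.018])"
```

```text
t 2.37 vise [ 0.0004 -0.1264  0.0188] F [ 0.7  0.1 -0.2] off [ 0.0409 -0.0005  0.0008] dr [ 0.01  0.01 -0.11]
```

Call:
{"op": "servo_tool", "data": {
  "targets": [
    {"offset": [0.006,0,0],"dr": [0,0,0]},
    {"offset": [0.013,0,0],"dr": [0,0,0]},
    {"offset": [0.018,0,0],"dr": [0,0,0]},
    {"offset": [0.021,0,0],"dr": [0,0,0]},
    {"offset": [0.024,0,0],"dr": [0,0,0]},
    {"offset": [0.026,0,0],"dr": [0,0,0]},
    {"offset": [0.028,0,0],"dr": [0,0,0]},
    {"offset": [0.03,0,0],"dr": [0,0,0]},
    {"offset": [0.032,0,0],"dr": [0,0,0]},
    {"offset": [0.034,0,0],"dr": [0,0,0]},
    {"offset": [0.036,0,0],"dr": [0,0,0]},
    {"offset": [0.036,0,0],"dr": [0,0,0]}
  ]
}}

```text
time_s: 3.37
position: [0.5001, -0.1827, 0.0185]
tcp_rot: [[0.082, 0.997, -0.0], [0.997, -0.082, 0.0], [0.0, -0.0, -1.0]]
force: [-0.7, 0.0, -0.8]
opening: 0.003
grasp_force: 0.0
```

```bash
python3 -c "
from h import *
goto([0,-.0855,.018])"
```

```text
t 3.37 vise [ 0.0004 -0.089   0.0185] F [-0.7 -0.  -0.8] off [ 0.0035 -0.0004  0.0005] dr [-0.01 -0.02 -0.02]
```

Call:
{"op": "servo_tool", "data": {
  "targets": [
    {"offset": [0.001,0,0],"dr": [0,0,0]},
    {"offset": [0.002,0,0],"dr": [0,0,0]},
    {"offset": [0.003,0,0],"dr": [0,0,0]},
    {"offset": [0.003,0,0],"dr": [0,0,0]}
  ]
}}

```text
time_s: 3.7
position: [0.5004, -0.18, 0.0185]
tcp_rot: [[0.082, 0.997, -0.0], [0.997, -0.082, 0.0], [0.0, -0.0, -1.0]]
force: [-1.0, -0.4, -0.2]
opening: 0.008
grasp_force: 0.2
```

Call:
{"op": "servo_tool", "data": {
  "targets": [
    {"offset": [0.0005,0,0],"dr": [0,0,0]},
    {"offset": [0.001,0,0],"dr": [0,0,0]},
    {"offset": [0.0015,0,0],"dr": [0,0,0]},
    {"offset": [0.0015,0,0],"dr": [0,0,0]}
  ]
}}

```text
time_s: 4.03
position: [0.501, -0.1799, 0.0187]
tcp_rot: [[0.081, 0.997, 0.001], [0.997, -0.081, -0.002], [-0.002, 0.001, -1.0]]
force: [-1.0, -5.5, 0.0]
opening: 0.008
grasp_force: 2.6
```

Call:
{"op": "servo_tool", "data": {
  "targets": [
    {"offset": [0.0005,0,0],"dr": [0,0,0]},
    {"offset": [0.001,0,0],"dr": [0,0,0]},
    {"offset": [0.001,0,0],"dr": [0,0,0]}
  ]
}}

```text
time_s: 4.28
position: [0.5015, -0.1799, 0.0189]
tcp_rot: [[0.081, 0.997, 0.002], [0.997, -0.081, -0.004], [-0.003, 0.002, -1.0]]
force: [-1.8, -8.5, 0.1]
opening: 0.005
grasp_force: 3.9
```

Call:
{"op": "servo_tool", "data": {
  "targets": [
    {"offset": [-0.005,0,0],"dr": [0,0,0]},
    {"offset": [-0.015,0,0],"dr": [0,0,0]},
    {"offset": [-0.02,0,-0.01],"dr": [0,0,0]},
    {"offset": [-0.02,0,-0.04],"dr": [0,0,0]},
    {"offset": [-0.02,0,-0.075],"dr": [0,0,0]},
    {"offset": [-0.01,0,-0.1],"dr": [0,0,0]},
    {"offset": [0.015,0,-0.11],"dr": [0,0,0]},
    {"offset": [0.045,0,-0.11],"dr": [0,0,0]},
    {"offset": [0.08,0,-0.11],"dr": [0,0,0]},
    {"offset": [0.115,0,-0.11],"dr": [0,0,0]},
    {"offset": [0.15,0,-0.11],"dr": [0,0,0]},
    {"offset": [0.18,0,-0.11],"dr": [0,0,0]},
    {"offset": [0.2,0,-0.11],"dr": [0,0,0]},
    {"offset": [0.208,0,-0.11],"dr": [0,0,0]},
    {"offset": [0.208,0,-0.11],"dr": [0,0,0]},
    {"offset": [0.208,0,-0.11],"dr": [0,0,0]}
  ]
}}

```text
time_s: 5.62
position: [0.5178, 0.0292, 0.1289]
tcp_rot: [[0.082, 0.997, 0.0], [0.997, -0.082, -0.0], [-0.0, 0.0, -1.0]]
force: [-0.2, -1.3, -0.4]
opening: 0.001
grasp_force: 0.0
```

```bash
python3 -c "
from h import *
goto([0,.123,.018])"
```

```text
t 5.62 vise [0.0007 0.1237 0.1289] F [-0.1 -1.3 -0.4] off [-0.0006 -0.0007  0.1109] dr [0.02 0.02 0.02]
```

Call:
{"op": "servo_tool", "data": {
  "targets": [
    {"offset": [0,0,0.025],"dr": [0,0,0]},
    {"offset": [0,0,0.055],"dr": [0,0,0]},
    {"offset": [0,0,0.085],"dr": [0,0,0]},
    {"offset": [0,0,0.104],"dr": [0,0,0]},
    {"offset": [0,0,0.11],"dr": [0,0,0]},
    {"offset": [0,0,0.11],"dr": [0,0,0]},
    {"offset": [-0.005,0,0.11],"dr": [0,0,0]},
    {"offset": [-0.01,0,0.11],"dr": [0,0,0]},
    {"offset": [-0.015,0,0.11],"dr": [0,0,0]},
    {"offset": [-0.018,0,0.11],"dr": [0,0,0]},
    {"offset": [-0.02,0,0.11],"dr": [0,0,0]},
    {"offset": [-0.022,0,0.11],"dr": [0,0,0]},
    {"offset": [-0.024,0,0.11],"dr": [0,0,0]},
    {"offset": [-0.026,0,0.11],"dr": [0,0,0]},
    {"offset": [-0.028,0,0.11],"dr": [0,0,0]},
    {"offset": [-0.03,0,0.11],"dr": [0,0,0]},
    {"offset": [-0.032,0,0.11],"dr": [0,0,0]},
    {"offset": [-0.032,0,0.11],"dr": [0,0,0]}
  ]
}}

```text
time_s: 7.12
position: [0.515, -0.0025, 0.0185]
tcp_rot: [[0.082, 0.997, -0.0], [0.997, -0.082, -0.0], [-0.0, -0.0, -1.0]]
force: [0.9, 0.2, -0.1]
opening: 0.001
grasp_force: 0.0
```

Call:
{"op": "servo_tool", "data": {
  "targets": [
    {"offset": [-0.001,0,0],"dr": [0,0,0]},
    {"offset": [-0.002,0,0],"dr": [0,0,0]},
    {"offset": [-0.003,0,0],"dr": [0,0,0]},
    {"offset": [-0.003,0,0],"dr": [0,0,0]}
  ]
}}

```text
time_s: 7.45
position: [0.5148, -0.0054, 0.0185]
tcp_rot: [[0.082, 0.997, -0.0], [0.997, -0.082, -0.0], [-0.0, -0.0, -1.0]]
force: [-0.7, 0.2, -0.2]
opening: 0.003
grasp_force: 0.0
```

Call:
{"op": "servo_tool", "data": {
  "targets": [
    {"offset": [-0.0005,0,0],"dr": [0,0,0]},
    {"offset": [-0.001,0,0],"dr": [0,0,0]},
    {"offset": [-0.0015,0,0],"dr": [0,0,0]},
    {"offset": [-0.0015,0,0],"dr": [0,0,0]}
  ]
}}

```text
time_s: 7.78
position: [0.5146, -0.0064, 0.0185]
tcp_rot: [[0.083, 0.997, -0.0], [0.997, -0.083, 0.0], [0.0, -0.0, -1.0]]
force: [1.1, 2.5, -0.1]
opening: 0.007
grasp_force: 1.1
```

```bash
python3 -c "
from h import *
goto([0,.0855,.018])"
```

```text
t 7.78 vise [0.0004 0.0879 0.0185] F [ 0.9  2.6 -0.1] off [-0.0024 -0.0004  0.0005] dr [-0.01 -0.03 -0.04]
```

Call:
{"op": "servo_tool", "data": {
  "targets": [
    {"offset": [-0.0007,0,0],"dr": [0,0,0]},
    {"offset": [-0.0015,0,0],"dr": [0,0,0]},
    {"offset": [-0.002,0,0],"dr": [0,0,0]},
    {"offset": [-0.002,0,0],"dr": [0,0,0]}
  ]
}}

```text
time_s: 8.12
position: [0.5144, -0.0067, 0.0185]
tcp_rot: [[0.084, 0.996, -0.0], [0.996, -0.084, 0.003], [0.003, -0.0, -1.0]]
force: [2.3, 9.9, 0.2]
opening: 0.005
grasp_force: 5.2
```

Call:
{"op": "servo_tool", "data": {
  "targets": [
    {"offset": [-0.001,0,0],"dr": [0,0,0]},
    {"offset": [-0.001,0,0],"dr": [0,0,0]},
    {"offset": [-0.001,0,0],"dr": [0,0,0]}
  ]
}}

```text
time_s: 8.37
position: [0.5142, -0.0068, 0.0185]
tcp_rot: [[0.084, 0.996, -0.0], [0.996, -0.084, 0.004], [0.004, -0.001, -1.0]]
force: [2.0, 14.1, -0.0]
opening: 0.005
grasp_force: 7.0
```

Call:
{"op": "servo_tool", "data": {
  "targets": [
    {"offset": [0.006,0,0],"dr": [0,0,0]},
    {"offset": [0.018,0,0],"dr": [0,0,0]},
    {"offset": [0.02,0,-0.02],"dr": [0,0,0]},
    {"offset": [0.02,0,-0.05],"dr": [0,0,0]},
    {"offset": [0.02,0,-0.085],"dr": [0,0,0]},
    {"offset": [0.02,0,-0.12],"dr": [0,0,0]},
    {"offset": [0.02,0,-0.155],"dr": [0,0,0]},
    {"offset": [0.02,0,-0.17],"dr": [0,0,0]},
    {"offset": [0.02,0,-0.17],"dr": [0,0,0]}
  ]
}}

```text
time_s: 9.12
position: [0.5189, 0.01, 0.1928]
tcp_rot: [[0.082, 0.997, 0.009], [0.997, -0.082, -0.002], [-0.002, 0.01, -1.0]]
force: [0.3, 0.3, -0.2]
opening: 0.008
grasp_force: 0.0
```

```bash
python3 - <<'E'
from h import *
goto([0,.035,.08])
b=shot('side','side2')['color'][180:255,170:285]
cv2.imwrite('pics/c4.png',cv2.resize(b[:,:,::-1],None,fx=6,fy=6,interpolation=cv2.INTER_CUBIC))
# predicted home outer top edge corners in crop coords (both strips)
P=np.array([O+W@np.array([x,y,.024]) for y in(.076,-.076) for x in(-.012,.012)])
print(((proj('side2',P)-[170,180]+.5)*6-.5).round())
Q=np.array([O+W@np.array([x,y,.016]) for y in(.094,-.094) for x in(-.038,.038)])
print(((proj('side2',Q)-[170,180]+.5)*6-.5).round())
E
```

```text
t 9.12 vise [0.0033 0.1046 0.1928] F [ 0.3  0.3 -0.2] off [-0.0694 -0.0044  0.1129] dr [0.55 0.1  0.01]
[[206. 282.]
 [161. 260.]
 [430. 115.]
 [386.  97.]]
[[228. 344.]
 [ 85. 275.]
 [501. 131.]
 [365.  76.]]
```

View pics/c4.png

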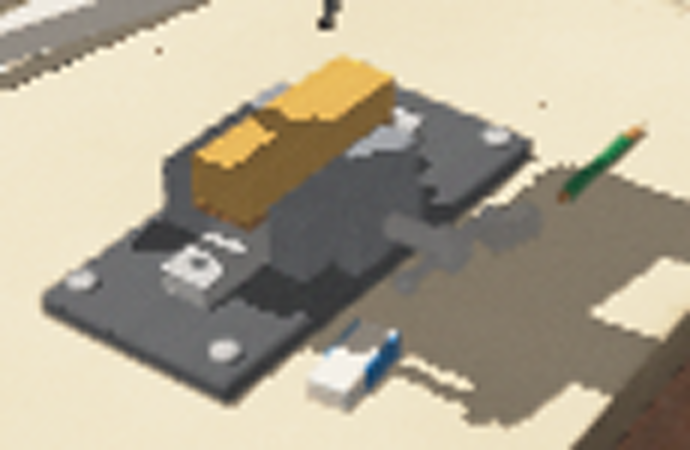

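Both strips' outer ends now sit at the predicted home edges: left about (163,262)-(206,288), right about (420,122). Next I move above the blank at +35 mm.

Call:
{"op": "servo_tool", "data": {
  "targets": [
    {"offset": [-0.02,-0.001,0.01],"dr": [0,0,0]},
    {"offset": [-0.05,-0.003,0.03],"dr": [0,0,0]},
    {"offset": [-0.069,-0.003,0.06],"dr": [0,0,0]},
    {"offset": [-0.069,-0.003,0.09],"dr": [0,0,0]},
    {"offset": [-0.069,-0.003,0.11],"dr": [0,0,0]},
    {"offset": [-0.069,-0.003,0.113],"dr": [0,0,0]},
    {"offset": [-0.069,-0.003,0.113],"dr": [0,0,0]},
    {"offset": [-0.069,-0.003,0.113],"dr": [0,0,0]}
  ]
}}

```text
time_s: 9.83
position: [0.5072, -0.058, 0.0752]
tcp_rot: [[0.082, 0.997, -0.001], [0.997, -0.082, 0.0], [0.0, -0.001, -1.0]]
force: [0.7, 0.6, 1.9]
opening: 0.005
grasp_force: 0.0
```

```bash
python3 -c "
from h import *
goto([0,.035,.062])"
```

```text
t 9.83 vise [-0.0027  0.0359  0.0752] F [0.6 0.6 1.9] off [-0.0009  0.0027  0.0132] dr [-0.06 -0.01  0.01]
```

Call:
{"op": "servo_tool", "data": {
  "targets": [
    {"offset": [0,0.002,0.003],"dr": [0,0,0]},
    {"offset": [0,0.002,0.006],"dr": [0,0,0]},
    {"offset": [0,0.002,0.009],"dr": [0,0,0]},
    {"offset": [0,0.002,0.011],"dr": [0,0,0]},
    {"offset": [0,0.002,0.012],"dr": [0,0,0]},
    {"offset": [0,0.002,0.013],"dr": [0,0,0]}
  ]
}}

```text
time_s: 10.33
position: [0.5095, -0.0584, 0.0626]
tcp_rot: [[0.082, 0.997, 0.0], [0.997, -0.082, -0.0], [-0.0, 0.0, -1.0]]
force: [-0.6, 0.2, -0.4]
opening: 0.002
grasp_force: 0.0
```

Call:
{"op": "servo_tool", "data": {
  "targets": [
    {"offset": [0,0,0.001],"dr": [0,0,0]},
    {"offset": [0,0,0.002],"dr": [0,0,0]},
    {"offset": [0,0,0.003],"dr": [0,0,0]}
  ]
}}

```text
time_s: 10.58
position: [0.5095, -0.0584, 0.0598]
tcp_rot: [[0.082, 0.997, 0.0], [0.997, -0.082, 0.0], [0.0, 0.0, -1.0]]
force: [-0.4, 1.1, 2.9]
opening: 0.007
grasp_force: 1.6
```

Call:
{"op": "servo_tool", "data": {
  "targets": [
    {"offset": [0,0,0.001],"dr": [0,0,0]},
    {"offset": [0,0,0.002],"dr": [0,0,0]},
    {"offset": [0,0,0.002],"dr": [0,0,0]}
  ]
}}

```text
time_s: 10.83
position: [0.5095, -0.0584, 0.0575]
tcp_rot: [[0.082, 0.997, 0.0], [0.997, -0.082, 0.0], [0.0, 0.0, -1.0]]
force: [0.6, 0.9, 2.0]
opening: 0.005
grasp_force: 0.9
```

Call:
{"op": "servo_tool", "data": {
  "targets": [
    {"offset": [0,0,0.0007],"dr": [0,0,0]},
    {"offset": [0,0,0.0014],"dr": [0,0,0]},
    {"offset": [0,0,0.002],"dr": [0,0,0]}
  ]
}}

```text
time_s: 11.08
position: [0.5095, -0.0584, 0.0555]
tcp_rot: [[0.082, 0.997, 0.0], [0.997, -0.082, 0.0], [0.0, 0.0, -1.0]]
force: [-0.4, 0.8, 2.7]
opening: 0.008
grasp_force: 1.6
```

Call:
{"op": "servo_tool", "data": {
  "targets": [
    {"offset": [0,0,0.0007],"dr": [0,0,0]},
    {"offset": [0,0,0.0014],"dr": [0,0,0]},
    {"offset": [0,0,0.0014],"dr": [0,0,0]}
  ]
}}

```text
time_s: 11.33
position: [0.5095, -0.0584, 0.054]
tcp_rot: [[0.082, 0.997, 0.0], [0.997, -0.082, 0.0], [0.0, 0.0, -1.0]]
force: [0.2, 1.2, 1.6]
opening: 0.003
grasp_force: 0.8
```

Call:
{"op": "servo_tool", "data": {
  "targets": [
    {"offset": [0,0,-0.015],"dr": [0,0,0]},
    {"offset": [-0.01,0,-0.03],"dr": [0,0,0]},
    {"offset": [-0.04,0,-0.03],"dr": [0,0,0]},
    {"offset": [-0.065,0,-0.03],"dr": [0,0,0]},
    {"offset": [-0.0705,0,-0.025],"dr": [0,0,0]},
    {"offset": [-0.0705,0,-0.019],"dr": [0,0,0]},
    {"offset": [-0.0705,0,-0.015],"dr": [0,0,0]},
    {"offset": [-0.0705,0,-0.013],"dr": [0,0,0]},
    {"offset": [-0.0705,0,-0.012],"dr": [0,0,0]}
  ]
}}

```text
time_s: 12.08
position: [0.5028, -0.1272, 0.0652]
tcp_rot: [[0.081, 0.997, -0.002], [0.997, -0.081, 0.001], [0.001, -0.002, -1.0]]
force: [0.1, 0.0, 0.1]
opening: 0.006
grasp_force: 0.0
```

Call:
{"op": "servo_tool", "data": {
  "targets": [
    {"offset": [0,0,0.001],"dr": [0,0,0]},
    {"offset": [0,0,0.002],"dr": [0,0,0]},
    {"offset": [0,0,0.003],"dr": [0,0,0]}
  ]
}}

```text
time_s: 12.33
position: [0.5038, -0.1282, 0.0631]
tcp_rot: [[0.081, 0.997, 0.0], [0.997, -0.081, -0.0], [-0.0, 0.0, -1.0]]
force: [1.0, 0.2, 0.5]
opening: 0.005
grasp_force: 0.0
```

Call:
{"op": "servo_tool", "data": {
  "targets": [
    {"offset": [0,0,0.001],"dr": [0,0,0]},
    {"offset": [0,0,0.002],"dr": [0,0,0]},
    {"offset": [0,0,0.0025],"dr": [0,0,0]}
  ]
}}

```text
time_s: 12.58
position: [0.5037, -0.1287, 0.0606]
tcp_rot: [[0.082, 0.997, 0.0], [0.997, -0.082, -0.0], [-0.0, 0.0, -1.0]]
force: [0.1, 0.6, 0.5]
opening: 0.009
grasp_force: 0.0
```

Call:
{"op": "servo_tool", "data": {
  "targets": [
    {"offset": [0,0,0.0008],"dr": [0,0,0]},
    {"offset": [0,0,0.0016],"dr": [0,0,0]},
    {"offset": [0,0,0.002],"dr": [0,0,0]}
  ]
}}

```text
time_s: 12.83
position: [0.5036, -0.1288, 0.0586]
tcp_rot: [[0.082, 0.997, -0.0], [0.997, -0.082, 0.0], [0.0, -0.0, -1.0]]
force: [-0.0, 0.1, 0.6]
opening: 0.006
grasp_force: 0.0
```

Call:
{"op": "servo_tool", "data": {
  "targets": [
    {"offset": [0,0,0.0008],"dr": [0,0,0]},
    {"offset": [0,0,0.0016],"dr": [0,0,0]},
    {"offset": [0,0,0.002],"dr": [0,0,0]}
  ]
}}

```text
time_s: 13.08
position: [0.5036, -0.1287, 0.0565]
tcp_rot: [[0.082, 0.997, -0.0], [0.997, -0.082, 0.0], [0.0, -0.0, -1.0]]
force: [-0.1, -0.2, -0.4]
opening: 0.009
grasp_force: 0.0
```

Call:
{"op": "servo_tool", "data": {
  "targets": [
    {"offset": [0,0,0.0007],"dr": [0,0,0]},
    {"offset": [0,0,0.0014],"dr": [0,0,0]},
    {"offset": [0,0,0.0014],"dr": [0,0,0]}
  ]
}}

```text
time_s: 13.33
position: [0.5036, -0.1287, 0.0551]
tcp_rot: [[0.082, 0.997, -0.0], [0.997, -0.082, 0.0], [0.0, -0.0, -1.0]]
force: [0.2, 0.2, 0.6]
opening: 0.006
grasp_force: 0.0
```

Call:
{"op": "servo_tool", "data": {
  "targets": [
    {"offset": [0,0,0.0007],"dr": [0,0,0]},
    {"offset": [0,0,0.0014],"dr": [0,0,0]},
    {"offset": [0,0,0.0014],"dr": [0,0,0]}
  ]
}}

```text
time_s: 13.58
position: [0.5037, -0.1287, 0.0538]
tcp_rot: [[0.082, 0.997, 0.0], [0.997, -0.082, -0.0], [-0.0, 0.0, -1.0]]
force: [-0.1, -1.0, -0.1]
opening: 0.007
grasp_force: 0.0
```

Call:
{"op": "servo_tool", "data": {
  "targets": [
    {"offset": [0,0,0.0006],"dr": [0,0,0]},
    {"offset": [0,0,0.0012],"dr": [0,0,0]},
    {"offset": [0,0,0.0012],"dr": [0,0,0]}
  ]
}}

```text
time_s: 13.83
position: [0.5037, -0.1288, 0.0528]
tcp_rot: [[0.082, 0.997, 0.0], [0.997, -0.082, -0.0], [-0.0, 0.0, -1.0]]
force: [-0.3, 0.1, 2.7]
opening: 0.005
grasp_force: 1.2
```

Call:
{"op": "servo_tool", "data": {
  "targets": [
    {"offset": [0,0,0.0006],"dr": [0,0,0]},
    {"offset": [0,0,0.0012],"dr": [0,0,0]},
    {"offset": [0,0,0.0012],"dr": [0,0,0]}
  ]
}}

```text
time_s: 14.08
position: [0.5037, -0.1288, 0.0514]
tcp_rot: [[0.082, 0.997, 0.0], [0.997, -0.082, -0.0], [-0.0, 0.0, -1.0]]
force: [0.9, -0.3, 2.5]
opening: 0.009
grasp_force: 1.3
```

Contact, and it is sliding. I'll continue here until the force rises.

Call:
{"op": "servo_tool", "data": {
  "targets": [
    {"offset": [0,0,0.0006],"dr": [0,0,0]},
    {"offset": [0,0,0.0012],"dr": [0,0,0]},
    {"offset": [0,0,0.0012],"dr": [0,0,0]}
  ]
}}

```text
time_s: 14.33
position: [0.5037, -0.1287, 0.0503]
tcp_rot: [[0.082, 0.997, 0.0], [0.997, -0.082, -0.0], [-0.0, 0.0, -1.0]]
force: [-0.5, -0.0, 3.5]
opening: 0.001
grasp_force: 1.9
```

Call:
{"op": "servo_tool", "data": {
  "targets": [
    {"offset": [0,0,0.0005],"dr": [0,0,0]},
    {"offset": [0,0,0.001],"dr": [0,0,0]},
    {"offset": [0,0,0.001],"dr": [0,0,0]}
  ]
}}

```text
time_s: 14.58
position: [0.5037, -0.1288, 0.0502]
tcp_rot: [[0.082, 0.997, 0.0], [0.997, -0.082, -0.0], [-0.0, 0.0, -1.0]]
force: [-1.7, 1.1, 12.0]
opening: 0.005
grasp_force: 5.6
```

The right side is seated at z 0.0502. Now the left side.

Call:
{"op": "servo_tool", "data": {
  "targets": [
    {"offset": [0,0,-0.01],"dr": [0,0,0]},
    {"offset": [0.01,0,-0.025],"dr": [0,0,0]},
    {"offset": [0.04,0,-0.025],"dr": [0,0,0]},
    {"offset": [0.065,0,-0.025],"dr": [0,0,0]},
    {"offset": [0.0705,0,-0.018],"dr": [0,0,0]},
    {"offset": [0.0705,0,-0.012],"dr": [0,0,0]},
    {"offset": [0.0705,0,-0.008],"dr": [0,0,0]},
    {"offset": [0.0705,0,-0.006],"dr": [0,0,0]},
    {"offset": [0.0705,0,-0.0055],"dr": [0,0,0]}
  ]
}}

```text
time_s: 15.33
position: [0.5092, -0.0594, 0.0539]
tcp_rot: [[0.083, 0.997, -0.001], [0.997, -0.083, 0.0], [0.0, -0.001, -1.0]]
force: [-0.2, 0.0, 0.1]
opening: 0.003
grasp_force: 0.0
```

Call:
{"op": "servo_tool", "data": {
  "targets": [
    {"offset": [0,0,0.0007],"dr": [0,0,0]},
    {"offset": [0,0,0.0014],"dr": [0,0,0]},
    {"offset": [0,0,0.0014],"dr": [0,0,0]}
  ]
}}

```text
time_s: 15.58
position: [0.5095, -0.059, 0.0533]
tcp_rot: [[0.083, 0.997, 0.0], [0.997, -0.083, -0.0], [-0.0, 0.0, -1.0]]
force: [-0.0, -0.4, -0.2]
opening: 0.006
grasp_force: 0.0
```

Call:
{"op": "servo_tool", "data": {
  "targets": [
    {"offset": [0,0,0.0007],"dr": [0,0,0]},
    {"offset": [0,0,0.0014],"dr": [0,0,0]},
    {"offset": [0,0,0.0014],"dr": [0,0,0]}
  ]
}}

```text
time_s: 15.83
position: [0.5095, -0.0585, 0.052]
tcp_rot: [[0.082, 0.997, 0.0], [0.997, -0.082, -0.0], [-0.0, 0.0, -1.0]]
force: [0.4, 0.7, 0.1]
opening: 0.005
grasp_force: 0.0
```

Call:
{"op": "servo_tool", "data": {
  "targets": [
    {"offset": [0,0,0.0006],"dr": [0,0,0]},
    {"offset": [0,0,0.0012],"dr": [0,0,0]},
    {"offset": [0,0,0.0012],"dr": [0,0,0]}
  ]
}}

```text
time_s: 16.08
position: [0.5094, -0.0584, 0.0507]
tcp_rot: [[0.082, 0.997, -0.0], [0.997, -0.082, 0.0], [0.0, -0.0, -1.0]]
force: [-0.2, 0.0, -0.9]
opening: 0.007
grasp_force: 0.0
```

Call:
{"op": "servo_tool", "data": {
  "targets": [
    {"offset": [0,0,0.0005],"dr": [0,0,0]},
    {"offset": [0,0,0.001],"dr": [0,0,0]},
    {"offset": [0,0,0.001],"dr": [0,0,0]}
  ]
}}

```text
time_s: 16.33
position: [0.5095, -0.0584, 0.0503]
tcp_rot: [[0.082, 0.997, 0.0], [0.997, -0.082, -0.0], [-0.0, 0.0, -1.0]]
force: [0.1, 0.5, 4.2]
opening: 0.003
grasp_force: 2.5
```

Call:
{"op": "servo_tool", "data": {
  "targets": [
    {"offset": [0,0,0.0005],"dr": [0,0,0]},
    {"offset": [0,0,0.0008],"dr": [0,0,0]},
    {"offset": [0,0,0.0008],"dr": [0,0,0]}
  ]
}}

```text
time_s: 16.58
position: [0.5095, -0.0584, 0.0502]
tcp_rot: [[0.082, 0.997, 0.001], [0.997, -0.082, -0.0], [-0.0, 0.001, -1.0]]
force: [-2.3, 0.8, 10.7]
opening: 0.011
grasp_force: 5.4
```

Call:
{"op": "servo_tool", "data": {
  "targets": [
    {"offset": [0,0,0.0005],"dr": [0,0,0]},
    {"offset": [0,0,0.0008],"dr": [0,0,0]},
    {"offset": [0,0,0.0008],"dr": [0,0,0]},
    {"offset": [0,0,0.0008],"dr": [0,0,0]}
  ]
}}

```text
time_s: 16.92
position: [0.5095, -0.0584, 0.0501]
tcp_rot: [[0.082, 0.997, 0.001], [0.997, -0.082, -0.0], [-0.0, 0.001, -1.0]]
force: [-3.6, 0.8, 16.5]
opening: 0.003
grasp_force: 8.4
```

Call:
{"op": "servo_tool", "data": {
  "targets": [
    {"offset": [0,0,-0.01],"dr": [0,0,0]},
    {"offset": [-0.01,0,-0.02],"dr": [0,0,0]},
    {"offset": [-0.04,0,-0.02],"dr": [0,0,0]},
    {"offset": [-0.065,0,-0.02],"dr": [0,0,0]},
    {"offset": [-0.0705,0,-0.016],"dr": [0,0,0]},
    {"offset": [-0.0705,0,-0.01],"dr": [0,0,0]},
    {"offset": [-0.0705,0,-0.006],"dr": [0,0,0]},
    {"offset": [-0.0705,0,-0.004],"dr": [0,0,0]},
    {"offset": [-0.0705,0,-0.003],"dr": [0,0,0]},
    {"offset": [-0.0705,0,-0.002],"dr": [0,0,0]},
    {"offset": [-0.0705,0,-0.001],"dr": [0,0,0]},
    {"offset": [-0.0705,0,-0.0005],"dr": [0,0,0]},
    {"offset": [-0.0705,0,-0.0005],"dr": [0,0,0]}
  ]
}}

```text
time_s: 18.0
position: [0.5028, -0.1275, 0.0501]
tcp_rot: [[0.08, 0.997, -0.002], [0.997, -0.08, 0.0], [0.0, -0.002, -1.0]]
force: [-3.2, 0.3, 13.9]
opening: 0.005
grasp_force: 7.1
```

Both sides are seated level. One press at the centre, then I retreat.

Call:
{"op": "servo_tool", "data": {
  "targets": [
    {"offset": [0,0,-0.006],"dr": [0,0,0]},
    {"offset": [0.01,0,-0.01],"dr": [0,0,0]},
    {"offset": [0.03,0,-0.01],"dr": [0,0,0]},
    {"offset": [0.035,0,-0.006],"dr": [0,0,0]},
    {"offset": [0.035,0,-0.003],"dr": [0,0,0]},
    {"offset": [0.035,0,-0.0015],"dr": [0,0,0]},
    {"offset": [0.035,0,-0.0005],"dr": [0,0,0]},
    {"offset": [0.035,0,0],"dr": [0,0,0]},
    {"offset": [0.035,0,0],"dr": [0,0,0]}
  ]
}}

```text
time_s: 18.75
position: [0.5062, -0.0925, 0.0502]
tcp_rot: [[0.083, 0.997, -0.0], [0.997, -0.083, 0.002], [0.002, -0.001, -1.0]]
force: [-1.8, 8.2, 19.6]
opening: 0.006
grasp_force: 9.7
```

Call:
{"op": "servo_tool", "data": {
  "targets": [
    {"offset": [0,0,-0.002],"dr": [0,0,0]},
    {"offset": [0,0,-0.01],"dr": [0,0,0]},
    {"offset": [0,0,-0.03],"dr": [0,0,0]},
    {"offset": [0,0,-0.06],"dr": [0,0,0]},
    {"offset": [0,0,-0.09],"dr": [0,0,0]},
    {"offset": [-0.04,0,-0.12],"dr": [0,0,0]},
    {"offset": [-0.08,0,-0.15],"dr": [0,0,0]},
    {"offset": [-0.12,0,-0.17],"dr": [0,0,0]},
    {"offset": [-0.16,0,-0.18],"dr": [0,0,0]},
    {"offset": [-0.2,0,-0.18],"dr": [0,0,0]},
    {"offset": [-0.24,0,-0.18],"dr": [0,0,0]},
    {"offset": [-0.27,0,-0.18],"dr": [0,0,0]},
    {"offset": [-0.28,0,-0.18],"dr": [0,0,0]},
    {"offset": [-0.28,0,-0.18],"dr": [0,0,0]}
  ]
}}

```text
time_s: 19.92
position: [0.4826, -0.3777, 0.2283]
tcp_rot: [[0.087, 0.996, 0.0], [0.996, -0.087, -0.002], [-0.002, 0.001, -1.0]]
force: [0.6, 0.4, 0.3]
opening: 0.006
grasp_force: 0.0
```

```bash
python3 - <<'E'
from h import *
goto([0,0,.1])
a=shot('top','top3')['color'][150:235,150:275]; b=shot('side','side3')['color'][170:255,160:285]
r=lambda q:cv2.resize(q[:,:,::-1],None,fx=6,fy=6,interpolation=cv2.INTER_CUBIC)[:510]
cv2.imwrite('pics/c5.png',cv2.resize(np.vstack([r(a),r(b)]),(441,600),interpolation=cv2.INTER_AREA))
E
```

```text
t 19.92 vise [-0.0011 -0.2847  0.2283] F [0.5 0.5 0.3] off [ 0.285  -0.0006  0.1277] dr [ 0.04  0.12 -0.31]
```

View pics/c5.png

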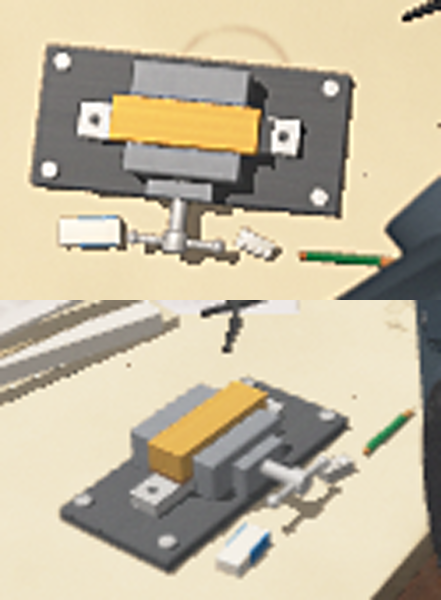

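Both strips stick out equally (outer edges at 78 and 299 px, about the bolts' middle at 190), the blank is low and level, and the other things are in place.

```bash
python3 -c "
from rig import ticket
print(ticket.hand_in())"
```

```text
the job is handed in; nothing more can be done
None
```

Handed in, result not reported: both strips are pushed in to the rib and the blank stopped hard and level at 50 mm on both sides, with no reading above 20 N, no bystander visibly moved, and about 20 s used; whether the strips can still slide was not tested.

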